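# Return the rest arm to its bent-rod stand

## Task

Lift the blue rest arm off the turntable, thread its brass boss over the upper tip of the bent rod on the grey stand and guide it, held all the way, down the rod and round the bend until the boss sits level on the stop collar, then let go. Turn the arm with the rod so that it does not bind, do not force it or let it drop, and leave everything else where it is.

Things in the scene. Friction and masses are not known exactly. Their poses are not given: they have to be found in the camera images.
- rest_arm: Rest arm (mm), about 0.15 kg, mostly boss. Origin: centre of the boss's underside, on the bore axis; z up the bore, x out along the bar. Brass boss: diameter 42, height 32, through bore of diameter 22. Blue flat bar, 12 wide (y), z 16 to 32, ending at x = 112; cork disc 4 high on it at x = 102. Starts upright, boss on the turntable, bar in any direction; on the rod the bar may point any way.
- bore (a point): Middle of the rest arm's bore, 16 mm above the boss underside.
- grip (a point): Middle of the bar's grasping place, 80 mm from the bore axis, 24 mm above the boss underside; the bar is 12 mm thick there, grasp across it. Keep about this distance from the boss so that the gripper passes beside the rod.
- stand: Fixed stand (mm). Origin: underside centre of its grey base plate (130 x 130 x 16), on the rod's vertical part; z up. Steel rod, diameter 12: vertical to z = 125, a bend of centreline radius 60 through 40 degrees towards the stand's -x (ends at x = -14.0, z = 163.6), then a straight leg of 75 plus a round end of 6, leaning 40 degrees towards -x, roughly at the robot; all at y = 0.
- seat (a point): Where the bore's middle lies when the boss is seated: on the vertical rod, 71 mm above the worktop, 16 mm above the top (z = 55) of the stop collar, a steel disc of diameter 40 on the rod.
- bend_mid (a point): Rod centreline in the middle of the bend (rod direction there 20 degrees from vertical). The bend's centre lies at x = -60, z = 125 in the stand's frame.
- leg_mid (a point): Rod centreline on the straight inclined leg, 40 mm above the end of the bend.
- rod_tip (a point): Outermost point of the rod's round upper end.
- turntable: Fixed green foot of the turntable, origin at the centre of its underside, z up. On it a flat aluminium wheel of diameter 150, top face 42 mm above the worktop, with a red dot near its rim; it spins freely about the vertical at the least touch.
- wheel (a joint): Angle of the turntable wheel about the vertical (rad, counter-clockwise from above).
- violet_jar: Bystander: jar of violet pigment with a white lid, diameter 48, 58 high; origin at its underside.
- grey_jar: Bystander: jar of grey pigment with a black lid, diameter 57, 70 high; origin at its underside.
- glue_bottle: Bystander: squeeze bottle, diameter 65, 233 high; origin at its underside.
- masking_tape: Bystander: roll of tape lying flat, diameter 94, 19 high; origin at its underside.
- leather_block: Bystander: brown leather block, 41 x 62 x 22; origin at its underside.
- small_hammer: Bystander: small hammer, 224 long, lying at the right; origin at its underside.
Mind the look-alikes: they are no part of the job. What is shaped like the rest_arm but turquoise is not meant.

How it is judged:
By the outcome, as a careful person would: the job done as asked, in the order asked, and still so for the second after the job is handed in, with the robot touching nothing.
It also fails if it takes over 53 s, if anything falls off the work surface, if the arm or the gripper's body presses on something with over 40 N, if the wrist force passes 120 N, or if a joint passes its speed limit or range.

## Robot

A 7-joint arm with a two-finger parallel gripper is mounted at the origin on a cart in front of the work surface, level with it; the furniture and walls round the work are solid. World frame = base frame: x ahead of the robot, y to its left, z up, the work surface at z = 0. Lengths are in m, angles in rad, forces in N, time in s.
With the tool pointing down it reaches from about 0.4 to 0.85 m from the base axis. Payload 4.5 kg.
Tool frame: the origin (TCP) lies at the very end of the fingers, on their centre line; the grasp point (between the pads) lies 19 mm behind it; z points along the fingers, y is the line along which they close (so a half turn about z gives the same grasp; the last joint's range is limited). The gripper opens to 85 mm and grips with 20 to 120 N. Pads are 22 mm wide; open, the fingers measure 114 mm over their backs; the gripper's body (76 mm by 85 mm) begins 54 mm behind the grasp point. The pads swing forward as they close: fully open they stand 13 mm farther back than shut.
Start: joints at [1.195, 0.689, -0.195, 1.565, 0.157, 0.902, -0.215], TCP at [0.249, -0.573, 0.231] pointing down, gripper open.
Joint ranges: [-3.01, 3.01], [-0.46, 2.08], [-1.47, 1.51], [0.13, 2.56], [-1, 4.14], [0.04, 2.09], [-2.66, 2.66]. Speed limits (rad/s): [2.57, 2.57, 3.14, 3.14, 3.14, 3.14, 3.14].

## Interface

Orientations are given as a 3x3 rotation matrix whose columns are the frame's x, y, z axes.
In Python, from cell import robot gives the robot as it stands.
- The arm moves only by the shell command python3 -m handwheel 'ROWS' [FORCE]. ROWS is JSON, a list of rows, each an object with "gripper": the finger opening in mm, from 0 to 85.4; "delta_pos": the shift along the tool's x, y, z in units of 30 mm (1.0 is 30 mm), a list of three; "yaw": the turn about the tool's z in rad. A call has 1 to 20 rows; each row shifts and turns the commanded pose from where the row before left it, along the tool's axes as they then stand; what a row does not reach is not made up. A row lasts 1/8 s, in which the tool goes at most 62.5 mm and 10.7 degrees, less where a joint would pass 70% of its speed; a pose out of reach is approached as far as the arm can. A call is refused whole if a number of a shift passes 1 or a number of a turn 0.188, either way. A call with a gripper value outside its range is refused whole. The fingers move at their own pace and stop on an object; FORCE is the grip in N (left out, the last holds). Time passes only in rows, so rows that do not move let the fingers close. It gives the time, the measured TCP pose, the force, the opening and the grip force at its end, in the units of the state.
- robot.read_state(): the state, without advancing time (a new reading comes with each control period).
- robot.snapshot(name): name is "scene" or "side" or "wrist"; returns a dict with "img" (420x560x3 uint8, red, green, blue), "depth" (420x560 float32, m along the optical axis (not along the pixel's ray), 0 where there is no reading), "intrinsics" (3x3 intrinsics, pixels), "R" (3x3) and "t" (3): a world point X has camera coordinates R X + t; the wrist camera has in their place "mount" (4x4, takes a point from camera to tool coordinates, whose origin is the TCP and whose axes are the flange's). Camera axes: x right, y down, z forward; pixel columns grow to the right and rows downward; lengths in m; the calibration is good to about 2 mm. A picture is of the moment at which its call begins: read the wrist's pose just before it.
- robot.hand_in(): hands the job in; it is judged then, once.
Trained networks look in a picture, given as the dict that the camera call returned (one of the last four; its "shot" number tells which), for a name from the list of things; names that differ only in an ending like _2 or _b are one class to them, and where a whole thing is asked for, a point or a joint stands for the part that bears it (a point fixed in the world has none). Each returns a list of dicts, best first, with "score" (0 to 1); they miss things now and then, are a little off and sometimes report something else, mostly with a low value. They report only what shows in the picture. A call takes as long as a camera call. They do not tell look-alikes from the thing itself.
- robot.regions_of(picture, thing): "mask" (420x560 bool, what is visible of it).
- robot.mark_of(picture, thing): "xyz" ([x, y, z] in m, in the coordinates of the camera as it stood for that picture, good to about 4 mm: a listed point, or the origin of a listed thing).
The state is a dict: "clock": time; "q": joint angles; "dq": joint speeds; "joint_efforts": joint torques, N m; "ee_pos": TCP position; "ee_rot": TCP orientation; "contact_force": force on the tool from outside, world axes, zero at the start; "ft_torque": the same for the moment, N m; "gripper_width": opening from 0.0 (shut) to 1.0 (fully open); "gripper_force": force on a finger pad.
Only numpy, scipy, OpenCV 4.12 (cv2) and the standard library are available. Lean on these libraries where they do the work, as an engineer would, in place of code of your own. Each camera call takes 0.05 s, during which the arm holds its last target. There are 200 camera calls.

## Working session

There is one attempt and no reset: what is moved stays moved. The work goes in short steps, Python scripts to look and compute and a shell command to move; the robot and the scene stay as the last step left them, time stands still between calls to the robot, and variables do not carry over. Pictures are saved under pics/ and viewed, at most 11 in all, crops included, and the job is handed in when it is done.

```bash
ls; mkdir -p pics
cat > h.py <<'E'
import numpy as np,cv2
from cell import robot
def world(p,c,s=None):
    c=np.asarray(c)
    if 'R' in p: return np.array(p['R']).T@(c-np.array(p['t']))
    s=s or robot.read_state(); m=np.array(p['mount'])
    return np.array(s['ee_rot'])@(m[:3,:3]@c+m[:3,3])+np.array(s['ee_pos'])
def cloud(p,mask,s=None):
    v,u=np.nonzero(mask&(p['depth']>0)); d=p['depth'][v,u]; K=np.array(p['intrinsics'])
    c=np.stack([(u-K[0,2])/K[0,0]*d,(v-K[1,2])/K[1,1]*d,d])
    if 'R' in p: return (np.array(p['R']).T@(c-np.array(p['t']).reshape(3,1))).T
    s=s or robot.read_state(); m=np.array(p['mount'])
    return (np.array(s['ee_rot'])@(m[:3,:3]@c+m[:3,3:4])).T+np.array(s['ee_pos'])
def pix(p,c):
    K=np.array(p['intrinsics']); q=K@np.asarray(c); return (q[:2]/q[2]).round()
def save(p,n): cv2.imwrite('pics/'+n,p['img'][:,:,::-1])
E
python3 - <<'E'
from h import *
np.set_printoptions(precision=4,suppress=True)
for c in ['scene','side']:
    p=robot.snapshot(c); save(p,c+'.png')
    for n in ['rest_arm','bore','grip','stand','seat','bend_mid','leg_mid','rod_tip','turntable','glue_bottle','violet_jar','grey_jar']:
        for r in robot.mark_of(p,n): 
            if r['score']>.2: print(c,n,round(r['score'],2),world(p,r['xyz']),pix(p,r['xyz']))
s=robot.read_state();print(s['clock'],s['ee_rot'],s['ee_pos'])
E
```

```text
pics
scene rest_arm 0.66 [ 0.5706 -0.1847  0.0425] [297. 288.]
scene rest_arm 0.59 [ 0.4701 -0.3979 -0.0003] [311. 387.]
scene rest_arm 0.22 [ 0.5539 -0.177  -0.0049] [289. 298.]
scene bore 0.87 [ 0.5714 -0.1843  0.0594] [297. 284.]
scene bore 0.58 [ 0.4716 -0.3935  0.0188] [311. 382.]
scene grip 0.94 [ 0.4909 -0.204   0.0659] [274. 304.]
scene grip 0.94 [ 0.5447 -0.3655  0.0276] [330. 354.]
scene grip 0.61 [ 0.3754  0.0227 -0.0021] [197. 273.]
scene stand 0.59 [ 0.5555  0.1783 -0.0011] [229. 212.]
scene seat 0.95 [0.5547 0.1754 0.0732] [227. 196.]
scene bend_mid 0.35 [ 0.4931 -0.2054  0.0685] [275. 303.]
scene leg_mid 0.76 [0.516  0.1788 0.1925] [209. 171.]
scene rod_tip 0.94 [0.4899 0.1791 0.2214] [199. 166.]
scene turntable 0.89 [ 0.5498 -0.1829 -0.0019] [289. 299.]
scene turntable 0.46 [ 0.7343 -0.3498 -0.0005] [385. 315.]
scene glue_bottle 0.66 [ 0.7991  0.1116 -0.0011] [304. 195.]
scene violet_jar 0.65 [ 0.6897  0.023  -0.0039] [291. 227.]
scene violet_jar 0.56 [ 0.3733  0.0287 -0.004 ] [195. 272.]
scene grey_jar 0.69 [ 0.7791 -0.0577  0.0009] [330. 232.]
side rest_arm 0.67 [ 0
[... 544 characters left out ...]
 0.1726 -0.003 ] [240. 331.]
side leg_mid 0.78 [0.5122 0.1788 0.1924] [253. 257.]
side rod_tip 0.95 [0.4907 0.1779 0.2251] [263. 244.]
side rod_tip 0.44 [ 0.565  -0.187   0.0442] [293. 229.]
side rod_tip 0.3 [0.5508 0.1734 0.069 ] [239. 304.]
side turntable 0.82 [ 0.5516 -0.1765 -0.0013] [296. 246.]
side turntable 0.64 [ 0.5675 -0.0101 -0.0034] [267. 280.]
side glue_bottle 0.82 [ 0.8022  0.1104 -0.0009] [157. 286.]
side violet_jar 0.72 [0.6936 0.0223 0.0007] [215. 275.]
side grey_jar 0.73 [ 0.7797 -0.0585 -0.0004] [202. 251.]
side grey_jar 0.66 [ 0.5501 -0.1759 -0.0014] [297. 246.]
1.3 [[ 0.9172  0.3985  0.    ]
 [ 0.3985 -0.9172 -0.    ]
 [ 0.      0.0001 -1.    ]] [ 0.2491 -0.5732  0.2313]
```

View pics/scene.png

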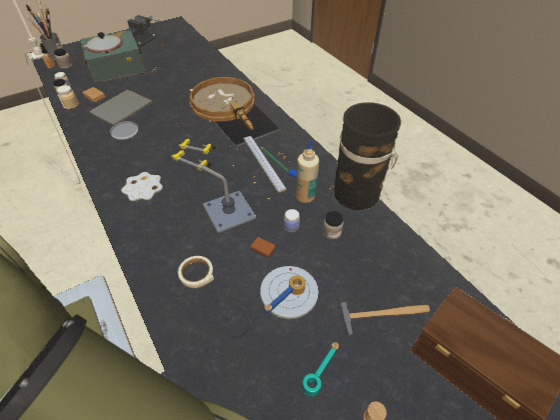

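View pics/side.png

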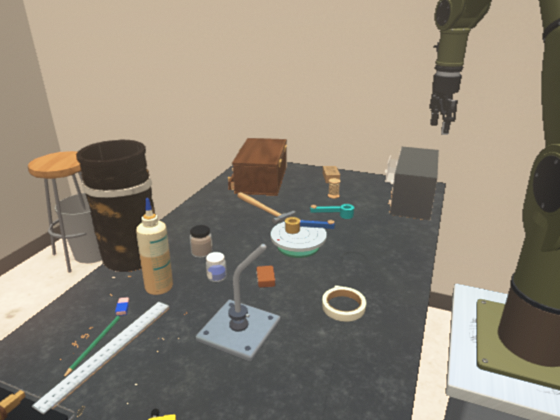

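Run:
```python
import cv2
a=cv2.imread('pics/scene.png')[240:420,220:400]
cv2.imwrite('pics/crop.png',cv2.resize(a,None,fx=3.3,fy=3.3,interpolation=cv2.INTER_CUBIC))
```

```text
(no output)
```

View pics/crop.png

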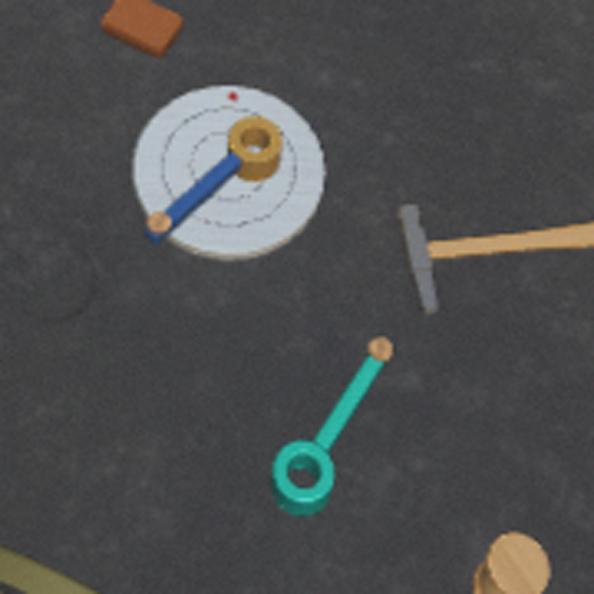

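Candidates: the blue-bar, brass-boss arm on the wheel at scene pixel (297,288); the turquoise look-alike lying on the worktop at (311,387). The crop confirms the blue one on the wheel, with its bar pointing towards the robot. The tool can only yaw while pointing down. I'll therefore grasp lightly, point the bar away from the robot (+x), and let the bar pivot between the pads as it follows the rod.

```bash
python3 -m handwheel '[{"gripper":45,"delta_pos":[0.95,-0.62,0.18],"yaw":0},{"gripper":45,"delta_pos":[0.95,-0.62,0.18],"yaw":0},{"gripper":45,"delta_pos":[0.95,-0.62,0.18],"yaw":0},{"gripper":45,"delta_pos":[0.95,-0.62,0.18],"yaw":0},{"gripper":45,"delta_pos":[0.95,-0.62,0.18],"yaw":0},{"gripper":45,"delta_pos":[0.95,-0.62,0.18],"yaw":0},{"gripper":45,"delta_pos":[0.95,-0.62,0.18],"yaw":0},{"gripper":45,"delta_pos":[0.95,-0.62,0.18],"yaw":0},{"gripper":45,"delta_pos":[0.95,-0.62,0.18],"yaw":0},{"gripper":45,"delta_pos":[0.95,-0.62,0.18],"yaw":0},{"gripper":45,"delta_pos":[0.95,-0.62,0.18],"yaw":0},{"gripper":45,"delta_pos":[0.95,-0.62,0.18],"yaw":0},{"gripper":45,"delta_pos":[0.95,-0.62,0.18],"yaw":0.175},{"gripper":45,"delta_pos":[0,0,0],"yaw":0},{"gripper":45,"delta_pos":[0,0,0],"yaw":0}]' 20
python3 - <<'E'
from h import *
np.set_printoptions(precision=4,suppress=True)
s=robot.read_state();p=robot.snapshot('wrist');save(p,'w1.png')
print(s['clock'],s['ee_pos'],s['ee_rot'],s['q'],s['gripper_width'])
for n in ['rest_arm','bore','grip']:
    for r in robot.mark_of(p,n)[:2]: print(n,round(r['score'],2),world(p,r['xyz'],s),pix(p,r['xyz']))
# blue bar from depth/colour
im=p['img'].astype(int); m=(im[:,:,2]>im[:,:,0]+40)&(im[:,:,2]>im[:,:,1]+15)
c=cloud(p,m,s); c=c[(c[:,2]>.066)&(c[:,2]<.082)]
print(len(c),np.median(c,0),c.min(0),c.max(0))
if len(c)>20:
    mu=c.mean(0); d=np.linalg.svd(c[:,:2]-mu[:2],full_matrices=False)[2][0]; print(mu,d,np.degrees(np.arctan2(d[1],d[0])))
    t=(c[:,:2]-mu[:2])@np.array([-d[1],d[0]]); print(t.min(),t.max())
E
```

```text
clock: 3.18
ee_pos: [0.4922, -0.2046, 0.1612]
ee_rot: [[0.972, 0.234, -0.0], [0.234, -0.972, -0.001], [-0.001, 0.001, -1.0]]
contact_force: [0.2, -0.7, 0.2]
gripper_width: 0.53
gripper_force: 0.0
3.175 [ 0.4922 -0.2046  0.1612] [[ 0.9723  0.2336 -0.0004]
 [ 0.2336 -0.9723 -0.0008]
 [-0.0005  0.0007 -1.    ]] [ 0.3381  0.6702 -0.0511  1.9172  0.0619  0.5558 -1.0896] 0.5303402085894214
rest_arm 0.58 [ 0.5718 -0.1827  0.0461] [275. 105.]
rest_arm 0.57 [ 0.4737 -0.3948  0.0002] [448. 252.]
bore 0.92 [ 0.5706 -0.189   0.059 ] [282. 107.]
grip 0.56 [ 0.4922 -0.2007  0.071 ] [273. 212.]
1489 [ 0.5152 -0.1985  0.0738] [ 0.4742 -0.2132  0.0701] [ 0.5497 -0.185   0.0771]
[ 0.5144 -0.1985  0.0737] [-0.9725 -0.233 ] -166.5262734573439
-0.006023105245584611 0.006008079848628292
```

View pics/w1.png

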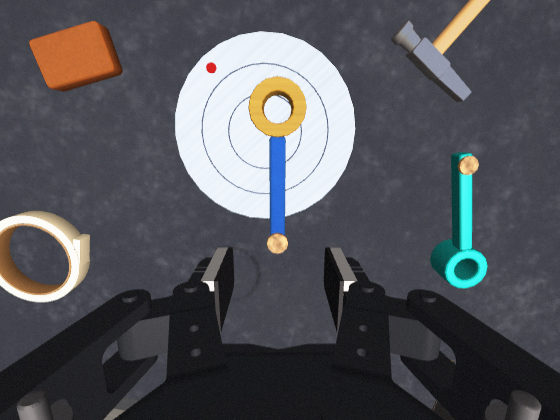

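The wrist view shows the blue bar running straight up the middle between the fingers (bar near (277,190), boss at (278,107)), and the turquoise arm off to the right at (465,210). The bar axis measures -166.5° with its top at z = 0.074, as expected. I'll descend and grip.

```bash
python3 -m handwheel '[{"gripper":45,"delta_pos":[0,-0.03,0.93],"yaw":0},{"gripper":45,"delta_pos":[0,0,0.93],"yaw":0},{"gripper":40,"delta_pos":[0,0,0.93],"yaw":0},{"gripper":30,"delta_pos":[0,0,0.9],"yaw":0},{"gripper":24,"delta_pos":[0,0,0],"yaw":0},{"gripper":18,"delta_pos":[0,0,0],"yaw":0},{"gripper":14,"delta_pos":[0,0,0],"yaw":0},{"gripper":9,"delta_pos":[0,0,0],"yaw":0},{"gripper":9,"delta_pos":[0,0,0],"yaw":0},{"gripper":9,"delta_pos":[0,0,0],"yaw":0},{"gripper":9,"delta_pos":[0,0,0],"yaw":0}]' 20
```

```text
clock: 4.75
ee_pos: [0.4926, -0.2033, 0.0507]
ee_rot: [[0.973, 0.232, 0.001], [0.232, -0.973, -0.001], [0.001, 0.001, -1.0]]
contact_force: [-1.0, -0.2, 4.3]
gripper_width: 0.133
gripper_force: 23.4
```

```bash
python3 -m handwheel '[{"gripper":9,"delta_pos":[0,0,-0.1],"yaw":0},{"gripper":9,"delta_pos":[0,0,-0.2],"yaw":0},{"gripper":9,"delta_pos":[0,0,-0.3],"yaw":0},{"gripper":9,"delta_pos":[0,0,-0.4],"yaw":0},{"gripper":9,"delta_pos":[0,0,-0.5],"yaw":0},{"gripper":9,"delta_pos":[0,0,-0.5],"yaw":0},{"gripper":9,"delta_pos":[0,0,0],"yaw":0}]'
cat > pose.py <<'E'
from h import *
np.set_printoptions(precision=4,suppress=True)
def look(cam='wrist',name=None):
    s=robot.read_state();p=robot.snapshot(cam)
    if name: save(p,name)
    print(cam,s['clock'],'tcp',np.array(s['ee_pos']),'F',np.array(s['contact_force']),'T',np.array(s['ft_torque']),'w',s['gripper_width']*85.4,s['gripper_force'])
    for n in ['bore','rest_arm']:
        for r in robot.mark_of(p,n)[:3]:
            w=world(p,r['xyz'],s)
            if r['score']>.3: print(n,round(r['score'],2),w)
    im=p['img'].astype(int); m=(im[:,:,2]>im[:,:,0]+40)&(im[:,:,2]>im[:,:,1]+15)
    c=cloud(p,m,s); g=np.array(s['ee_pos'])+[0,0,.019]; c=c[np.linalg.norm(c-g,axis=1)<.1]
    if len(c)>20:
        mu=c.mean(0); d=np.linalg.svd(c-mu,full_matrices=False)[2][0]
        print('bar',len(c),'mean',mu,'dir',d,'pitch',np.degrees(np.arcsin(d[2]))*np.sign(d[0]),'yaw',np.degrees(np.arctan2(d[1],d[0])))
    return p,s
E
python3 - <<'E'
from pose import *
look('wrist','w2.png'); look('side')
E
```

```text
clock: 5.62
ee_pos: [0.4933, -0.2034, 0.112]
ee_rot: [[0.973, 0.233, 0.003], [0.233, -0.973, -0.001], [0.003, 0.002, -1.0]]
contact_force: [-1.0, 0.4, -1.3]
gripper_width: 0.134
gripper_force: 22.6
wrist 5.625 tcp [ 0.4933 -0.2034  0.112 ] F [-1.025   0.4244 -1.305 ] T [-0.0076  0.0772  0.0259] w 11.407741291260958 22.577772438526154
bore 0.75 [ 0.4659 -0.3956  0.0176]
rest_arm 0.88 [ 0.472  -0.3967  0.0028]
bar 4784 mean [ 0.5158 -0.1983  0.1338] dir [-0.9723 -0.2328 -0.0215] pitch 1.2309146582400279 yaw -166.53549054036844
side 5.775 tcp [ 0.4921 -0.2029  0.1102] F [-0.1149  1.2757 -1.4795] T [0.0035 0.0704 0.024 ] w 11.680657988564002 22.575997710227966
bore 0.97 [ 0.5712 -0.1857  0.1136]
bore 0.62 [ 0.4706 -0.3947  0.012 ]
rest_arm 0.72 [ 0.5657 -0.1817  0.102 ]
rest_arm 0.71 [ 0.4678 -0.3937 -0.0007]
rest_arm 0.45 [ 0.7332 -0.3633 -0.0024]
bar 145 mean [ 0.5084 -0.1931  0.1261] dir [-0.976  -0.2153 -0.0334] pitch 1.9164340450724089 yaw -167.55874313247497
```

View pics/w2.png

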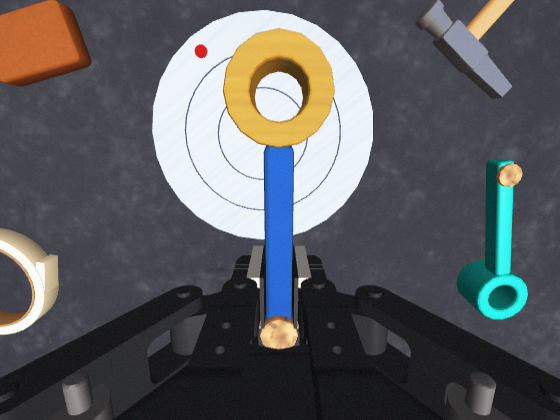

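The arm is held level about 60 mm above the wheel; boss at (278,90), red dot still at (201,50). I'll turn the bar to +x over the free worktop, clear of the wheel and the turquoise arm. There I'll let the boss pivot in a lighter grip with the worktop supporting it.

```bash
python3 -m handwheel '[{"gripper":9,"delta_pos":[-0.225,0.94,0],"yaw":0},{"gripper":9,"delta_pos":[-0.225,0.94,0],"yaw":0},{"gripper":9,"delta_pos":[-0.225,0.94,0],"yaw":0},{"gripper":9,"delta_pos":[0,0,0],"yaw":-0.179},{"gripper":9,"delta_pos":[0,0,0],"yaw":-0.179},{"gripper":9,"delta_pos":[0,0,0],"yaw":-0.179},{"gripper":9,"delta_pos":[0,0,0],"yaw":-0.179},{"gripper":9,"delta_pos":[0,0,0],"yaw":-0.179},{"gripper":9,"delta_pos":[0,0,0],"yaw":-0.179},{"gripper":9,"delta_pos":[0,0,0],"yaw":-0.179},{"gripper":9,"delta_pos":[0,0,0],"yaw":-0.179},{"gripper":9,"delta_pos":[0,0,0],"yaw":-0.179},{"gripper":9,"delta_pos":[0,0,0],"yaw":-0.179},{"gripper":9,"delta_pos":[0,0,0],"yaw":-0.179},{"gripper":9,"delta_pos":[0,0,0],"yaw":-0.179},{"gripper":9,"delta_pos":[0,0,0],"yaw":-0.179},{"gripper":9,"delta_pos":[0,0,0],"yaw":-0.179},{"gripper":9,"delta_pos":[0,0,0],"yaw":-0.179},{"gripper":9,"delta_pos":[0,0,0],"yaw":-0.179}]'
python3 -m handwheel '[{"gripper":9,"delta_pos":[0,0,0.9],"yaw":0},{"gripper":9,"delta_pos":[0,0,0.9],"yaw":0},{"gripper":9,"delta_pos":[0,0,0.7],"yaw":0},{"gripper":9,"delta_pos":[0,0,0.4],"yaw":0},{"gripper":9,"delta_pos":[0,0,0.3],"yaw":0},{"gripper":9,"delta_pos":[0,0,0],"yaw":0}]'
python3 - <<'E'
from pose import *
p,s=look('wrist','w3.png'); print(s['q'],s['ee_rot'])
E
```

```text
clock: 8.3
ee_pos: [0.492, -0.2902, 0.1098]
ee_rot: [[-0.999, 0.037, -0.001], [0.037, 0.999, 0.0], [0.001, 0.0, -1.0]]
contact_force: [-0.1, 0.2, -1.0]
gripper_width: 0.138
gripper_force: 22.6
clock: 9.05
ee_pos: [0.4922, -0.29, 0.0141]
ee_rot: [[-0.999, 0.043, -0.0], [0.043, 0.999, 0.0], [0.0, 0.0, -1.0]]
contact_force: [-0.3, 0.9, -2.0]
gripper_width: 0.136
gripper_force: 22.6
wrist 9.05 tcp [ 0.4922 -0.29    0.0141] F [-0.2635  0.9092 -2.0044] T [-0.0386 -0.0504 -0.0016] w 11.583841338587023 22.558882534503937
bore 0.97 [ 0.4695 -0.3975  0.0163]
rest_arm 0.62 [ 0.4704 -0.3982 -0.0022]
bar 4774 mean [ 0.4666 -0.2895  0.0362] dir [ 0.9993 -0.0386  0.0004] pitch 0.02507734538939681 yaw -2.2138743687294005
[ 0.8465  1.0492 -0.7075  1.8415  1.0757  0.6951  1.0134] [[-0.9991  0.0428 -0.0004]
 [ 0.0428  0.9991  0.0001]
 [ 0.0004  0.0001 -1.    ]]
```

View pics/w3.png

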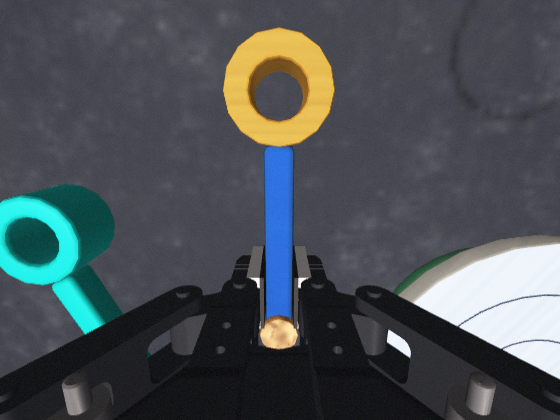

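Held level just above free worktop; boss at (278,88), turquoise arm clear at (40,240), wheel clear at right. Now I'll ease the grip in small steps.

```bash
for w in 1; do python3 -m handwheel '[{"gripper":11.2,"delta_pos":[0,0,0],"yaw":0},{"gripper":11.2,"delta_pos":[0,0,0],"yaw":0}]' | tail -2; done
python3 -m handwheel '[{"gripper":11.6,"delta_pos":[0,0,0],"yaw":0},{"gripper":11.6,"delta_pos":[0,0,0],"yaw":0}]' | tail -2
python3 -m handwheel '[{"gripper":11.9,"delta_pos":[0,0,0],"yaw":0},{"gripper":11.9,"delta_pos":[0,0,0],"yaw":0}]' | tail -2
```

```text
gripper_width: 0.136
gripper_force: 22.6
gripper_width: 0.141
gripper_force: 16.1
gripper_width: 0.14
gripper_force: 4.0
```

The force is graded: 4 N at 11.9 mm. I'll raise the grip slowly and look for the boss staying on the worktop.

```bash
python3 -m handwheel '[{"gripper":11.9,"delta_pos":[0,0,-0.1],"yaw":0},{"gripper":11.9,"delta_pos":[0,0,-0.1],"yaw":0},{"gripper":11.9,"delta_pos":[0,0,-0.1],"yaw":0},{"gripper":11.9,"delta_pos":[0,0,-0.1],"yaw":0}]'
python3 - <<'E'
from pose import *
look('wrist'); look('side')
E
```

```text
clock: 10.45
ee_pos: [0.4923, -0.29, 0.0267]
ee_rot: [[-0.999, 0.043, 0.0], [0.043, 0.999, -0.0], [-0.0, -0.0, -1.0]]
contact_force: [-1.3, -0.1, -0.3]
gripper_width: 0.143
gripper_force: 3.9
wrist 10.45 tcp [ 0.4923 -0.29    0.0267] F [-1.2777 -0.1242 -0.274 ] T [ 0.0085  0.0348 -0.0378] w 12.182797762510518 3.924069106578827
bore 0.61 [ 0.4174 -0.292   0.0214]
bore 0.59 [ 0.4683 -0.3964  0.0115]
rest_arm 0.92 [ 0.4688 -0.3986 -0.0002]
rest_arm 0.77 [ 0.4179 -0.2883  0.0064]
bar 4681 mean [ 0.468  -0.2896  0.0444] dir [ 0.9855 -0.0391  0.1649] pitch 9.492030665456584 yaw -2.2736210743143723
side 10.6 tcp [ 0.4926 -0.29    0.0267] F [ 0.9153 -0.5286  0.3291] T [-0.017  -0.0222  0.0034] w 12.280478704795428 4.0709734708070755
bore 0.65 [ 0.4659 -0.3958  0.0132]
bore 0.64 [0.373  0.0242 0.    ]
bore 0.61 [ 0.4155 -0.2885  0.0182]
rest_arm 0.83 [ 0.4164 -0.2834  0.005 ]
rest_arm 0.83 [ 0.4695 -0.3943 -0.0019]
rest_arm 0.69 [0.5524 0.1714 0.0671]
bar 124 mean [ 0.4649 -0.2894  0.0352] dir [-0.8795  0.4676  0.0883] pitch -5.064134217865727 yaw 152.00548387522238
```

The pitch is 9.5° with the boss rim resting on the table. I'll carry on to about 40°.

```bash
python3 -m handwheel '[{"gripper":11.9,"delta_pos":[0.06,0,-0.14],"yaw":0},{"gripper":11.9,"delta_pos":[0.08,0,-0.14],"yaw":0},{"gripper":11.9,"delta_pos":[0.08,0,-0.14],"yaw":0},{"gripper":11.9,"delta_pos":[0.1,0,-0.14],"yaw":0},{"gripper":11.9,"delta_pos":[0.1,0,-0.14],"yaw":0},{"gripper":11.9,"delta_pos":[0.1,0,-0.14],"yaw":0},{"gripper":11.9,"delta_pos":[0.1,0,-0.14],"yaw":0},{"gripper":11.9,"delta_pos":[0.12,0,-0.14],"yaw":0},{"gripper":11.9,"delta_pos":[0.12,0,-0.14],"yaw":0},{"gripper":11.9,"delta_pos":[0.12,0,-0.12],"yaw":0},{"gripper":11.2,"delta_pos":[0,0,0],"yaw":0},{"gripper":9,"delta_pos":[0,0,0],"yaw":0},{"gripper":9,"delta_pos":[0,0,0],"yaw":0}]'
python3 - <<'E'
from pose import *
look('wrist','w4.png')
E
```

```text
clock: 12.38
ee_pos: [0.463, -0.2888, 0.0677]
ee_rot: [[-0.999, 0.043, -0.0], [0.043, 0.999, -0.0], [0.0, -0.0, -1.0]]
contact_force: [0.2, -1.0, -0.0]
gripper_width: 0.131
gripper_force: 20.5
wrist 12.375 tcp [ 0.463  -0.2888  0.0677] F [ 0.1685 -1.0233 -0.0289] T [-0.0222  0.0859  0.0089] w 11.171234998546364 20.477859880775213
bore 0.87 [ 0.4126 -0.2934  0.026 ]
bore 0.57 [ 0.4677 -0.3975  0.0118]
rest_arm 0.73 [ 0.4709 -0.3942  0.0006]
rest_arm 0.57 [ 0.4167 -0.288   0.0167]
bar 3579 mean [ 0.447  -0.2889  0.0748] dir [ 0.7738 -0.0321  0.6327] pitch 39.246333413961665 yaw -2.3739342642850856
```

View pics/w4.png

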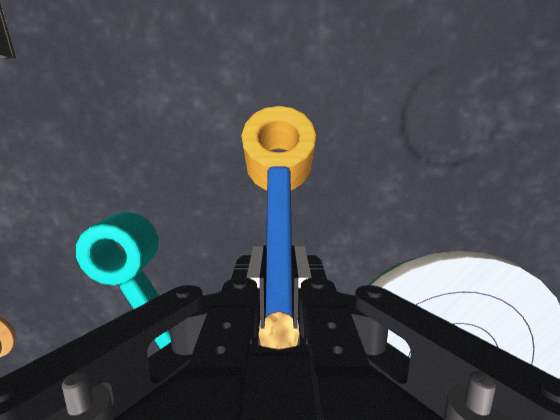

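Pitch is now 39.2°, with the boss at (278,140) tilted as the leg leans. I'll carry it to beyond the rod tip, on the extension of the leg.

```bash
python3 -m handwheel '[{"gripper":9,"delta_pos":[0,0,-0.5],"yaw":0},{"gripper":9,"delta_pos":[0,0,-0.9],"yaw":0},{"gripper":9,"delta_pos":[0,0.5,-0.9],"yaw":0},{"gripper":9,"delta_pos":[-0.05,0.9,-0.5],"yaw":0},{"gripper":9,"delta_pos":[-0.05,1,-0.35],"yaw":0},{"gripper":9,"delta_pos":[-0.05,1,-0.35],"yaw":0},{"gripper":9,"delta_pos":[-0.05,1,-0.35],"yaw":0},{"gripper":9,"delta_pos":[-0.05,1,-0.35],"yaw":0},{"gripper":9,"delta_pos":[-0.05,1,-0.35],"yaw":0},{"gripper":9,"delta_pos":[-0.05,1,-0.35],"yaw":0},{"gripper":9,"delta_pos":[-0.05,1,-0.35],"yaw":0},{"gripper":9,"delta_pos":[-0.05,1,-0.35],"yaw":0},{"gripper":9,"delta_pos":[-0.05,1,-0.35],"yaw":0},{"gripper":9,"delta_pos":[-0.05,1,-0.35],"yaw":0},{"gripper":9,"delta_pos":[-0.05,1,-0.35],"yaw":0},{"gripper":9,"delta_pos":[-0.05,1,-0.35],"yaw":0},{"gripper":9,"delta_pos":[-0.05,1,-0.35],"yaw":0},{"gripper":9,"delta_pos":[-0.06,0.8,-0.3],"yaw":0},{"gripper":9,"delta_pos":[-0.05,0.4,-0.25],"yaw":0},{"gripper":9,"delta_pos":[0,0,0],"yaw":0}]'
python3 - <<'E'
from pose import *
p,s=look('wrist','w5.png')
for c in ['wrist','side','scene']:
    if c!='wrist': p,s=look(c,c+'5.png')
    for n in ['rod_tip','leg_mid','bend_mid','seat','stand']:
        r=robot.mark_of(p,n)
        if r: print(c,n,round(r[0]['score'],2),world(p,r[0]['xyz'],s))
E
```

```text
clock: 15.02
ee_pos: [0.5072, 0.1786, 0.3056]
ee_rot: [[-0.999, 0.041, 0.001], [0.041, 0.999, 0.001], [-0.001, 0.001, -1.0]]
contact_force: [-0.3, -0.3, -1.0]
gripper_width: 0.136
gripper_force: 20.3
wrist 15.025 tcp [0.5072 0.1786 0.3056] F [-0.3216 -0.3042 -1.0395] T [ 0.0058 -0.0525  0.0031] w 11.618245244540399 20.33615307882428
bore 0.71 [0.4559 0.1755 0.2634]
bore 0.54 [ 0.7821 -0.0634  0.0031]
rest_arm 0.91 [0.4643 0.184  0.255 ]
bar 3570 mean [0.4912 0.1785 0.3127] dir [ 0.7775 -0.0335  0.628 ] pitch 38.904730203234315 yaw -2.470129657117152
wrist rod_tip 0.92 [0.4867 0.1756 0.2238]
wrist leg_mid 0.93 [0.5091 0.1764 0.1964]
wrist bend_mid 0.61 [0.5497 0.1754 0.1414]
wrist seat 0.84 [0.5548 0.1764 0.07  ]
wrist stand 0.84 [ 0.5535  0.1794 -0.0034]
side 15.425 tcp [0.5072 0.1771 0.3045] F [ 0.5269 -1.1701 -1.3175] T [ 0.0029 -0.0346 -0.0038] w 11.235924098870392 20.328613054007292
bore 0.9 [0.4561 0.1791 0.2602]
rest_arm 0.83 [0.4627 0.1802 0.2503]
rest_arm 0.78 [ 0.4694 -0.3937 -0.0015]
bar 290 mean [0.4857 0.1824 0.3007] dir [-0.8106  0.0196 -0.5853] pitch 35.82305098554742 yaw 178.61753414707357
side rod_tip 0.76 [0.4876 0.1747 0.2238]
side leg_mid 0.56 [0.5482 0.1737 0.0686]
side bend_mid 0.68 [0.55   0.1733 0.1452]
side seat 0.93 [0.5513 0.1735 0.0671]
side stand 0.79 [ 0.5509  0.172  -0.0028]
scene 15.825 tcp [0.5072 0.1779 0.3048] F [ 0.2084 -0.0402 -1.6296] T [-0.0002 -0.052   0.0027] w 11.5967782903729 20.32806247472763
bore 0.94 [0.4554 0.18   0.2621]
bore 0.94 [ 0.474  -0.3923  0.0141]
rest_arm 0.9 [0.4659 0.1825 0.2486]
rest_arm 0.57 [ 0.4719 -0.3949 -0.0014]
bar 122 mean [0.4867 0.1749 0.3006] dir [-0.8199  0.0568 -0.5697] pitch 34.730543981881546 yaw 176.03577702781448
scene rod_tip 0.61 [0.4897 0.181  0.2215]
scene leg_mid 0.57 [0.5144 0.1811 0.192 ]
scene bend_mid 0.63 [0.5489 0.1781 0.1434]
scene seat 0.95 [0.5596 0.1736 0.0717]
scene stand 0.88 [0.5537 0.1762 0.0001]
```

View pics/w5.png

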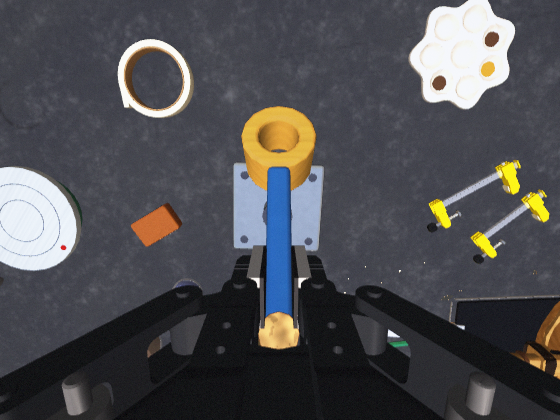

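The boss at (278,140) sits in line over the stand plate (234–322, centre 278), and the bore measures within 1 mm of the leg's extended axis. I'll go down the leg, watching the force.

```bash
python3 -m handwheel '[{"gripper":9,"delta_pos":[-0.13,-0.03,0.155],"yaw":0},{"gripper":9,"delta_pos":[-0.13,0,0.155],"yaw":0},{"gripper":9,"delta_pos":[-0.13,0,0.155],"yaw":0},{"gripper":9,"delta_pos":[-0.13,0,0.155],"yaw":0},{"gripper":9,"delta_pos":[-0.13,0,0.155],"yaw":0},{"gripper":9,"delta_pos":[-0.13,0,0.155],"yaw":0},{"gripper":9,"delta_pos":[-0.13,0,0.155],"yaw":0},{"gripper":9,"delta_pos":[-0.13,0,0.155],"yaw":0},{"gripper":9,"delta_pos":[0,0,0],"yaw":0}]'
python3 - <<'E'
from pose import *
p,s=look('wrist')
p2,s=look('side')
for p in (p,p2):
  for n in ['rod_tip','leg_mid']:
    r=robot.mark_of(p,n)
    if r: print(n,round(r[0]['score'],2),world(p,r[0]['xyz'],s))
a=p2['img'][180:340,170:330]; b=robot.snapshot('wrist')['img'][60:220,200:360]
cv2.imwrite('pics/m6.png',cv2.resize(np.hstack([a,b])[:,:,::-1],None,fx=2.5,fy=2.5,interpolation=cv2.INTER_CUBIC))
E
```

```text
clock: 17.35
ee_pos: [0.539, 0.176, 0.2674]
ee_rot: [[-0.999, 0.043, 0.001], [0.043, 0.999, 0.001], [-0.001, 0.001, -1.0]]
contact_force: [1.7, 1.4, -1.5]
gripper_width: 0.128
gripper_force: 20.5
wrist 17.35 tcp [0.539  0.176  0.2674] F [ 1.6969  1.4473 -1.5431] T [ 0.3032 -0.5703 -0.0813] w 10.95192999968171 20.454029738903046
bore 0.94 [0.4871 0.1722 0.2207]
rest_arm 0.65 [0.4962 0.1805 0.2139]
bar 3551 mean [0.5232 0.1758 0.2747] dir [ 0.771  -0.0433  0.6353] pitch 39.445008147680255 yaw -3.216709455065324
side 17.5 tcp [0.5388 0.1759 0.2678] F [ 1.0859  1.9819 -2.5463] T [ 0.4425 -0.6303 -0.0676] w 11.674686502391983 20.466868691146374
bore 0.88 [0.4862 0.1787 0.2213]
bore 0.68 [ 0.469  -0.3966  0.0163]
rest_arm 0.92 [0.4951 0.1778 0.2139]
rest_arm 0.68 [ 0.4671 -0.3937 -0.0025]
bar 262 mean [0.5154 0.1808 0.2626] dir [-0.8076  0.0196 -0.5894] pitch 36.115325065765504 yaw 178.60999841226646
leg_mid 0.58 [0.5124 0.1747 0.1945]
rod_tip 0.85 [0.4888 0.1773 0.2278]
leg_mid 0.61 [0.5142 0.1787 0.1922]
```

View pics/m6.png

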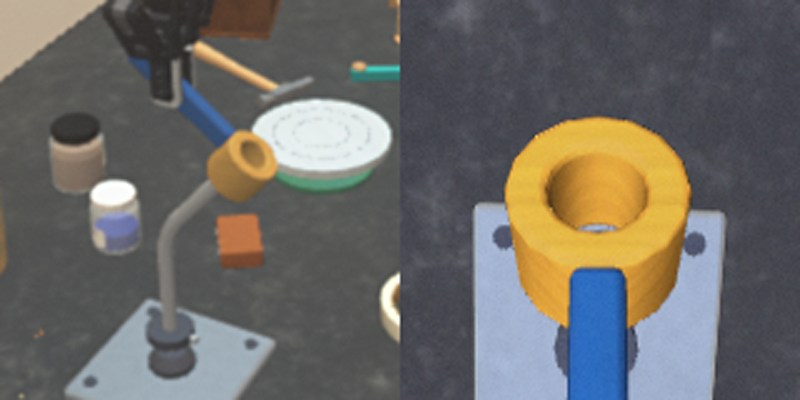

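```bash
python3 -m handwheel '[{"gripper":9,"delta_pos":[-0.06,0.07,-0.04],"yaw":0},{"gripper":9,"delta_pos":[0,0,0],"yaw":0}]'
python3 - <<'E'
from pose import *
p,s=look('wrist')
im=p['img'].astype(int)
sub=im[110:190,240:316]; g=(abs(sub[:,:,0]-sub[:,:,2])<45)&(sub.max(2)>90)
m=np.zeros(im.shape[:2],bool); m[110:190,240:316]=g
c=cloud(p,m,s); v,u=np.nonzero(m&(p['depth']>0)); k=c[:,2]>.18
print(k.sum(), c[k].mean(0),c[k].min(0),c[k].max(0),u[k].mean(),v[k].mean())
E
```

```text
clock: 18.15
ee_pos: [0.5394, 0.177, 0.2684]
ee_rot: [[-0.999, 0.042, -0.002], [0.042, 0.999, -0.002], [0.002, -0.002, -1.0]]
contact_force: [-0.0, -0.5, -1.6]
gripper_width: 0.139
gripper_force: 20.3
wrist 18.15 tcp [0.5394 0.177  0.2684] F [-0.0431 -0.4511 -1.6037] T [ 0.0114 -0.018  -0.0008] w 11.84518483164203 20.345450397580862
bore 0.94 [0.4881 0.1768 0.2264]
rest_arm 0.64 [0.4985 0.1808 0.2124]
bar 3568 mean [0.5234 0.1768 0.2757] dir [ 0.7746 -0.0404  0.6311] pitch 39.1318831631528 yaw -2.985178628780866
43 [0.4915 0.1804 0.241 ] [0.4631 0.1718 0.2185] [0.5069 0.1993 0.2578] 281.72093023255815 164.0
```

Contact has cleared and the rod is in the bore. Continuing down the leg.

```bash
python3 -m handwheel '[{"gripper":9,"delta_pos":[-0.11,0,0.13],"yaw":0},{"gripper":9,"delta_pos":[-0.11,0,0.13],"yaw":0},{"gripper":9,"delta_pos":[-0.11,0,0.13],"yaw":0},{"gripper":9,"delta_pos":[-0.11,0,0.13],"yaw":0},{"gripper":9,"delta_pos":[0,0,0],"yaw":0}]'
python3 - <<'E'
from pose import *
p,s=look('wrist')
E
```

```text
clock: 18.92
ee_pos: [0.5535, 0.1768, 0.2527]
ee_rot: [[-0.999, 0.043, -0.001], [0.043, 0.999, -0.0], [0.001, -0.0, -1.0]]
contact_force: [0.2, 0.2, -0.4]
gripper_width: 0.132
gripper_force: 20.3
wrist 18.925 tcp [0.5535 0.1768 0.2527] F [ 0.1935  0.2302 -0.387 ] T [-0.0262 -0.0518  0.0148] w 11.283624481526147 20.33121094107628
bore 0.84 [0.5032 0.1735 0.2117]
rest_arm 0.78 [0.5118 0.178  0.1998]
bar 3572 mean [0.5376 0.1767 0.2599] dir [ 0.7755 -0.0388  0.6301] pitch 39.060099660956666 yaw -2.8620162714399804
```

```bash
python3 -m handwheel '[{"gripper":9,"delta_pos":[-0.11,0,0.13],"yaw":0},{"gripper":9,"delta_pos":[-0.11,0,0.13],"yaw":0},{"gripper":9,"delta_pos":[-0.11,0,0.13],"yaw":0},{"gripper":9,"delta_pos":[-0.11,0,0.13],"yaw":0},{"gripper":9,"delta_pos":[0,0,0],"yaw":0}]'
python3 -m handwheel '[{"gripper":9,"delta_pos":[-0.11,0,0.13],"yaw":0},{"gripper":9,"delta_pos":[-0.11,0,0.13],"yaw":0},{"gripper":9,"delta_pos":[-0.11,0,0.13],"yaw":0},{"gripper":9,"delta_pos":[0,0,0],"yaw":0}]'
python3 - <<'E'
from pose import *
p,s=look('wrist')
E
```

```text
clock: 19.7
ee_pos: [0.5667, 0.1763, 0.2371]
ee_rot: [[-0.999, 0.043, -0.001], [0.043, 0.999, -0.0], [0.001, -0.0, -1.0]]
contact_force: [-0.6, -0.8, -0.2]
gripper_width: 0.134
gripper_force: 20.3
clock: 20.2
ee_pos: [0.5766, 0.1758, 0.2254]
ee_rot: [[-0.999, 0.043, -0.001], [0.043, 0.999, -0.0], [0.001, -0.0, -1.0]]
contact_force: [0.1, 0.5, -1.6]
gripper_width: 0.131
gripper_force: 20.3
wrist 20.2 tcp [0.5766 0.1758 0.2254] F [ 0.1187  0.4969 -1.6129] T [-0.0418 -0.0838 -0.0269] w 11.226875274373018 20.328122600913048
bore 0.64 [0.5247 0.1731 0.1827]
rest_arm 0.98 [0.535  0.179  0.1699]
bar 3595 mean [0.5607 0.1757 0.2326] dir [ 0.7756 -0.0374  0.6302] pitch 39.06205906150597 yaw -2.7626631237332493
```

The pivot allows the boss to follow the bend, so I'll ease the grip to about 4 N and let the rod turn the arm while I track the computed arc, checking the pitch as it goes.

```bash
python3 -m handwheel '[{"gripper":11.6,"delta_pos":[-0.07,0,0.127],"yaw":0},{"gripper":11.8,"delta_pos":[-0.07,0,0.127],"yaw":0},{"gripper":11.9,"delta_pos":[-0.07,0,0.127],"yaw":0},{"gripper":11.9,"delta_pos":[-0.07,0,0.127],"yaw":0},{"gripper":11.9,"delta_pos":[-0.07,0,0.127],"yaw":0},{"gripper":11.9,"delta_pos":[0,0,0],"yaw":0}]'
python3 - <<'E'
from pose import *
look('wrist')
E
python3 -m handwheel '[{"gripper":11.9,"delta_pos":[-0.1,0,0.12],"yaw":0},{"gripper":11.9,"delta_pos":[-0.1,0,0.12],"yaw":0},{"gripper":11.9,"delta_pos":[-0.1,0,0.12],"yaw":0},{"gripper":11.9,"delta_pos":[0,0,0],"yaw":0}]'
python3 - <<'E'
from pose import *
look('wrist')
E
```

```text
clock: 21.1
ee_pos: [0.5893, 0.1754, 0.2078]
ee_rot: [[-0.999, 0.044, 0.004], [0.044, 0.999, 0.001], [-0.004, 0.001, -1.0]]
contact_force: [3.6, -1.6, 3.6]
gripper_width: 0.139
gripper_force: 7.1
wrist 21.1 tcp [0.5893 0.1754 0.2078] F [ 3.6053 -1.5911  3.5978] T [-0.4736 -0.7152  0.0549] w 11.874975475747421 7.085682079195976
bore 0.6 [0.5358 0.1721 0.1717]
bar 3876 mean [0.5733 0.1752 0.217 ] dir [ 0.8224 -0.0335  0.5679] pitch 34.60709710009086 yaw -2.3352330850751297
clock: 21.75
ee_pos: [0.5982, 0.175, 0.1968]
ee_rot: [[-0.999, 0.044, 0.004], [0.044, 0.999, 0.001], [-0.004, 0.001, -1.0]]
contact_force: [4.5, -2.1, 5.1]
gripper_width: 0.141
gripper_force: 6.8
wrist 21.75 tcp [0.5982 0.175  0.1968] F [ 4.4601 -2.1462  5.0727] T [-0.4742 -0.9393  0.0925] w 12.020151604754501 6.79250568151474
bore 0.91 [0.5351 0.1727 0.1688]
rest_arm 0.64 [0.5436 0.1787 0.1571]
rest_arm 0.62 [0.537  0.1713 0.1693]
bar 4165 mean [0.5817 0.1749 0.2092] dir [ 0.9011 -0.0338  0.4324] pitch 25.61692387552724 yaw -2.1467274497855193
```

The boss levelled faster than it slid (25.6° where the rod is about 38°). I'll let it droop back a little, firm up the grip, and then translate at fixed tilt, setting the tilt in stages as it goes.

```bash
python3 -m handwheel '[{"gripper":11.9,"delta_pos":[0.04,-0.02,-0.05],"yaw":0},{"gripper":11.9,"delta_pos":[0.04,-0.02,-0.05],"yaw":0},{"gripper":11.9,"delta_pos":[0.04,-0.02,-0.05],"yaw":0},{"gripper":11.9,"delta_pos":[0.04,0,-0.05],"yaw":0},{"gripper":11.9,"delta_pos":[0,0,0],"yaw":0}]'
python3 - <<'E'
from pose import *
look('wrist')
E
```

```text
clock: 22.52
ee_pos: [0.5894, 0.1735, 0.2009]
ee_rot: [[-0.999, 0.042, -0.004], [0.042, 0.999, -0.001], [0.004, -0.001, -1.0]]
contact_force: [-1.0, -0.0, -3.5]
gripper_width: 0.139
gripper_force: 3.3
wrist 22.525 tcp [0.5894 0.1735 0.2009] F [-1.0212 -0.0444 -3.4579] T [0.2084 0.1357 0.0254] w 11.852309827508993 3.2658215356059372
bore 0.82 [0.5448 0.1704 0.1575]
rest_arm 0.68 [0.5562 0.1744 0.1464]
bar 3555 mean [0.5772 0.1732 0.2098] dir [ 0.7197 -0.034   0.6935] pitch 43.90448264229285 yaw -2.7052004346426135
```

```bash
python3 -m handwheel '[{"gripper":11.9,"delta_pos":[-0.11,0,0.107],"yaw":0},{"gripper":11.9,"delta_pos":[-0.11,0,0.107],"yaw":0},{"gripper":11.9,"delta_pos":[-0.11,0,0.107],"yaw":0},{"gripper":11.9,"delta_pos":[-0.11,0,0.107],"yaw":0},{"gripper":11.9,"delta_pos":[-0.11,0,0.107],"yaw":0},{"gripper":11.9,"delta_pos":[-0.11,0,0.107],"yaw":0},{"gripper":11.5,"delta_pos":[0,0,0],"yaw":0},{"gripper":9,"delta_pos":[0,0,0],"yaw":0}]'
python3 - <<'E'
from pose import *
look('wrist'); look('side')
E
```

```text
clock: 23.68
ee_pos: [0.611, 0.1727, 0.1827]
ee_rot: [[-0.999, 0.043, 0.0], [0.043, 0.999, -0.0], [-0.0, -0.0, -1.0]]
contact_force: [-1.3, -0.3, -2.2]
gripper_width: 0.137
gripper_force: 22.3
wrist 23.675 tcp [0.611  0.1727 0.1827] F [-1.2634 -0.2675 -2.1568] T [0.0279 0.0702 0.022 ] w 11.675712362961683 22.28601962327957
bore 0.98 [0.5514 0.1702 0.1524]
rest_arm 0.81 [0.5607 0.1767 0.1373]
bar 4037 mean [0.5944 0.1727 0.193 ] dir [ 0.8823 -0.037   0.4693] pitch 27.988881137246004 yaw -2.404070278354298
side 23.825 tcp [0.611  0.1727 0.1829] F [-0.802   0.467  -2.6807] T [ 0.0442  0.0586 -0.0324] w 12.171528168183922 22.289097905158997
bore 0.94 [0.5525 0.176  0.1505]
bore 0.66 [ 0.5491 -0.1766 -0.0036]
bore 0.59 [ 0.4702 -0.3954  0.0117]
rest_arm 0.86 [0.5547 0.1731 0.1408]
rest_arm 0.73 [ 0.7314 -0.3618 -0.0018]
rest_arm 0.57 [ 0.4683 -0.3942 -0.003 ]
bar 207 mean [0.585  0.1773 0.1836] dir [-0.9013  0.0301 -0.4321] pitch 25.60189657334558 yaw 178.09018248798117
```

```bash
python3 -m handwheel '[{"gripper":9,"delta_pos":[-0.03,0,0.11],"yaw":0},{"gripper":9,"delta_pos":[-0.03,0,0.11],"yaw":0},{"gripper":9,"delta_pos":[-0.02,0,0.11],"yaw":0},{"gripper":9,"delta_pos":[0,0,0],"yaw":0}]'
python3 - <<'E'
from pose import *
look('wrist')
E
```

```text
clock: 24.48
ee_pos: [0.6123, 0.1727, 0.172]
ee_rot: [[-0.999, 0.042, -0.002], [0.042, 0.999, -0.0], [0.002, -0.0, -1.0]]
contact_force: [-3.7, 0.8, -3.5]
gripper_width: 0.133
gripper_force: 22.2
wrist 24.475 tcp [0.6123 0.1727 0.172 ] F [-3.7103  0.7741 -3.4844] T [0.1717 0.8582 0.0015] w 11.342399098167613 22.15255558490753
bore 0.96 [0.5517 0.1696 0.1423]
rest_arm 0.91 [0.5593 0.1769 0.1286]
bar 4046 mean [0.5956 0.1727 0.1823] dir [ 0.8849 -0.0381  0.4642] pitch 27.660495808124338 yaw -2.465684541180467
```

```bash
python3 -m handwheel '[{"gripper":11.6,"delta_pos":[0.03,0,0],"yaw":0},{"gripper":11.9,"delta_pos":[-0.05,0,0.1],"yaw":0},{"gripper":11.9,"delta_pos":[-0.06,0,0.1],"yaw":0},{"gripper":11.9,"delta_pos":[-0.06,0,0.1],"yaw":0},{"gripper":11.9,"delta_pos":[-0.06,0,0.1],"yaw":0},{"gripper":11.9,"delta_pos":[-0.06,0,0.1],"yaw":0},{"gripper":11.9,"delta_pos":[-0.05,0,0.1],"yaw":0},{"gripper":11.9,"delta_pos":[-0.05,0,0.1],"yaw":0},{"gripper":11.5,"delta_pos":[0,0,0],"yaw":0},{"gripper":9,"delta_pos":[0,0,0],"yaw":0}]'
python3 - <<'E'
from pose import *
look('wrist')
p,s=look('side'); im=p['img'][180:380,150:350]
cv2.imwrite('pics/s7.png',cv2.resize(im[:,:,::-1],None,fx=3,fy=3,interpolation=cv2.INTER_CUBIC))
E
```

```text
clock: 25.88
ee_pos: [0.624, 0.1721, 0.1517]
ee_rot: [[-0.999, 0.043, -0.0], [0.043, 0.999, -0.0], [0.0, -0.0, -1.0]]
contact_force: [-2.6, 0.7, -2.5]
gripper_width: 0.137
gripper_force: 22.2
wrist 25.875 tcp [0.624  0.1721 0.1517] F [-2.5721  0.7052 -2.452 ] T [0.0463 0.2271 0.0022] w 11.657603894964046 22.2478187084198
bore 0.9 [0.5551 0.1705 0.1323]
rest_arm 0.89 [0.5581 0.1754 0.1214]
bar 4263 mean [0.6041 0.1723 0.1641] dir [ 0.9574 -0.0407  0.2858] pitch 16.60442678820829 yaw -2.4367743168306317
side 26.025 tcp [0.624  0.1721 0.1518] F [-0.3123 -0.324  -2.7622] T [0.0046 0.1814 0.0071] w 11.66420347224811 22.250719964504242
bore 0.67 [0.5546 0.1745 0.1305]
rest_arm 0.85 [ 0.47   -0.3924 -0.0015]
rest_arm 0.7 [0.5573 0.1755 0.1206]
bar 233 mean [0.5976 0.1771 0.1567] dir [-0.9693  0.0235 -0.2448] pitch 14.168216554064989 yaw 178.6114723380069
```

View pics/s7.png

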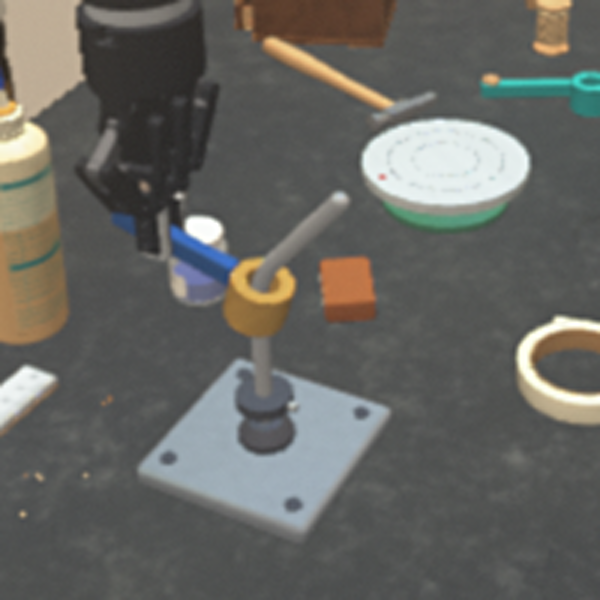

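The boss is round the bend (about (260,295) in the crop), with roughly 16° left to level out. I'll level it and continue down the vertical part.

```bash
python3 -m handwheel '[{"gripper":11.6,"delta_pos":[0.02,0,0],"yaw":0},{"gripper":11.9,"delta_pos":[-0.03,0,0.1],"yaw":0},{"gripper":11.9,"delta_pos":[-0.03,0,0.1],"yaw":0},{"gripper":11.9,"delta_pos":[-0.03,0,0.1],"yaw":0},{"gripper":11.9,"delta_pos":[-0.03,0,0.1],"yaw":0},{"gripper":11.9,"delta_pos":[-0.03,0,0.1],"yaw":0},{"gripper":11.9,"delta_pos":[-0.02,0,0.1],"yaw":0},{"gripper":11.9,"delta_pos":[-0.02,0,0.1],"yaw":0},{"gripper":11.5,"delta_pos":[0,0,0],"yaw":0},{"gripper":9,"delta_pos":[0,0,0],"yaw":0}]'
python3 - <<'E'
from pose import *
look('wrist'); look('side')
E
```

```text
clock: 27.42
ee_pos: [0.629, 0.1719, 0.1307]
ee_rot: [[-0.999, 0.043, -0.0], [0.043, 0.999, -0.0], [0.0, -0.0, -1.0]]
contact_force: [-2.5, -0.2, -1.6]
gripper_width: 0.138
gripper_force: 22.3
wrist 27.425 tcp [0.629  0.1719 0.1307] F [-2.5364 -0.2066 -1.5879] T [ 0.0166  0.2211 -0.0043] w 11.80714306336131 22.26321905851364
rest_arm 0.6 [0.5586 0.1749 0.1066]
rest_arm 0.4 [0.5557 0.1751 0.0032]
bar 4366 mean [0.6078 0.172  0.1446] dir [ 0.9815 -0.0382  0.1876] pitch 10.81198751014512 yaw -2.227019648842384
side 27.575 tcp [0.6291 0.1719 0.1308] F [-1.972  -0.3331 -2.9635] T [ 0.0363  0.2506 -0.0052] w 11.54118803104633 22.25735306739807
bore 0.83 [0.5569 0.1744 0.1186]
bore 0.57 [ 0.4688 -0.3945  0.0151]
bore 0.52 [0.5106 0.1749 0.1906]
rest_arm 0.79 [0.5562 0.1768 0.103 ]
rest_arm 0.59 [ 0.4688 -0.3934 -0.0009]
bar 225 mean [0.6033 0.1768 0.1388] dir [-0.989   0.0251 -0.1455] pitch 8.366548402670494 yaw 178.54648290885288
```

```bash
python3 -m handwheel '[{"gripper":9,"delta_pos":[0.06,0,0.1],"yaw":0},{"gripper":9,"delta_pos":[0,0,0.16],"yaw":0},{"gripper":9,"delta_pos":[0,0,0.16],"yaw":0},{"gripper":9,"delta_pos":[0,0,0.16],"yaw":0},{"gripper":9,"delta_pos":[0,0,0.16],"yaw":0},{"gripper":9,"delta_pos":[0,0,0.16],"yaw":0},{"gripper":9,"delta_pos":[0,0,0.16],"yaw":0},{"gripper":9,"delta_pos":[0,0,0.12],"yaw":0},{"gripper":9,"delta_pos":[0,0,0],"yaw":0}]'
python3 - <<'E'
from pose import *
look('wrist'); look('side')
E
```

```text
clock: 28.85
ee_pos: [0.6275, 0.172, 0.0952]
ee_rot: [[-0.999, 0.043, 0.0], [0.043, 0.999, -0.0], [-0.0, -0.0, -1.0]]
contact_force: [1.1, -0.3, -3.1]
gripper_width: 0.134
gripper_force: 22.3
wrist 28.85 tcp [0.6275 0.172  0.0952] F [ 1.0678 -0.2875 -3.0732] T [ 0.0571 -0.4374 -0.0091] w 11.474719214604125 22.26544350385666
bar 4450 mean [0.6057 0.1721 0.1084] dir [ 0.9605 -0.0539  0.2729] pitch 15.837539054382134 yaw -3.212084165504813
side 29.0 tcp [0.6275 0.172  0.0955] F [ 1.0234 -0.4737 -2.4596] T [-0.    -0.427  0.019] w 11.475813246661106 22.25968837738037
bore 0.75 [ 0.4685 -0.3975  0.0152]
bore 0.59 [0.5538 0.1777 0.0828]
rest_arm 0.88 [ 0.4664 -0.3942 -0.0026]
rest_arm 0.69 [ 0.6937  0.0233 -0.0022]
rest_arm 0.6 [0.5547 0.1755 0.0691]
bar 217 mean [0.6007 0.1768 0.1032] dir [-0.9889  0.0269 -0.1463] pitch 8.412421438986472 yaw 178.44037508000716
```

```bash
python3 -m handwheel '[{"gripper":9,"delta_pos":[-0.03,0,0.1],"yaw":0},{"gripper":9,"delta_pos":[0,0,0.1],"yaw":0},{"gripper":11.6,"delta_pos":[0,0,0.05],"yaw":0},{"gripper":11.9,"delta_pos":[-0.02,0,0.08],"yaw":0},{"gripper":11.9,"delta_pos":[-0.02,0,0.08],"yaw":0},{"gripper":11.9,"delta_pos":[-0.02,0,0.08],"yaw":0},{"gripper":11.9,"delta_pos":[-0.02,0,0.08],"yaw":0},{"gripper":11.9,"delta_pos":[0,0,0.08],"yaw":0},{"gripper":11.9,"delta_pos":[0,0,0],"yaw":0}]'
python3 - <<'E'
from pose import *
look('wrist'); look('side')
E
```

```text
clock: 30.28
ee_pos: [0.6306, 0.1719, 0.0758]
ee_rot: [[-0.999, 0.043, -0.0], [0.043, 0.999, -0.0], [0.0, -0.0, -1.0]]
contact_force: [1.0, 0.9, -0.8]
gripper_width: 0.135
gripper_force: 3.5
wrist 30.275 tcp [0.6306 0.1719 0.0758] F [ 1.0147  0.9136 -0.8476] T [ 0.0311 -0.117   0.0477] w 11.532153188642685 3.5129841417074203
bar 4855 mean [0.6065 0.1722 0.0881] dir [ 0.9384 -0.06    0.3403] pitch 19.893410656786727 yaw -3.6569238659775323
side 30.425 tcp [0.6304 0.1719 0.0759] F [ 0.691  -0.1989 -0.3579] T [ 0.0137 -0.1683 -0.0478] w 12.302109779570078 3.4740835055708885
bore 0.65 [0.5575 0.1754 0.0714]
bore 0.61 [ 0.5504 -0.1797  0.0001]
bore 0.6 [ 0.4691 -0.3955  0.0148]
rest_arm 0.9 [0.5535 0.176  0.0588]
rest_arm 0.66 [0.5508 0.1717 0.1467]
rest_arm 0.58 [ 0.4688 -0.3966 -0.002 ]
bar 204 mean [0.6041 0.1767 0.0864] dir [-0.9994  0.0244 -0.0238] pitch 1.3649539460201507 yaw 178.59888263770904
```

```bash
cat >> pose.py <<'E'
def bartop():
    s=robot.read_state();p=robot.snapshot('wrist'); im=p['img'].astype(int)
    m=(im[:,:,2]>im[:,:,0]+40)&(im[:,:,2]>im[:,:,1]+15)
    c=cloud(p,m,s); t=np.array(s['ee_pos']); c=c[(abs(c[:,1]-t[1]-(.6305-c[:,0])*.04)<.005)&(c[:,0]>.583)&(c[:,0]<t[0]-.015)]
    k=np.ones(len(c),bool)
    for _ in range(5):
        f=np.polyfit(c[k,0],c[k,2],1); r=c[:,2]-np.polyval(f,c[:,0]); k=abs(r)<max(.002,1.5*np.median(abs(r)))
    print('bartop n',k.sum(),len(c),'pitch',np.degrees(np.arctan(f[0])),'z at x=.60',np.polyval(f,.6),'F',s['contact_force'],'T',s['ft_torque'],'tcp',s['ee_pos'])
    return p
E
python3 - <<'E'
from pose import *
bartop()
E
python3 -m handwheel '[{"gripper":11.9,"delta_pos":[0,0,0.07],"yaw":0},{"gripper":11.9,"delta_pos":[0,0,0.07],"yaw":0},{"gripper":11.9,"delta_pos":[0,0,0],"yaw":0}]'
python3 - <<'E'
from pose import *
bartop()
E
```

```text
bartop n 1704 1708 pitch 4.376571956216473 z at x=.60 0.09164412377970438 F [-1.0435  0.5914 -0.2559] T [ 0.0598 -0.0376  0.0082] tcp [0.6304 0.1719 0.0759]
clock: 31.0
ee_pos: [0.6307, 0.1719, 0.0716]
ee_rot: [[-0.999, 0.043, -0.0], [0.043, 0.999, -0.0], [0.0, -0.0, -1.0]]
contact_force: [1.2, 0.2, 0.3]
gripper_width: 0.143
gripper_force: 3.5
bartop n 1733 1741 pitch 1.439040448711727 z at x=.60 0.08873050066211247 F [1.2249 0.1882 0.2704] T [-0.0118 -0.1677  0.012 ] tcp [0.6307 0.1719 0.0716]
```

```bash
python3 -m handwheel '[{"gripper":11.9,"delta_pos":[0,0,0.05],"yaw":0},{"gripper":11.9,"delta_pos":[0,0,0.03],"yaw":0},{"gripper":11.9,"delta_pos":[0,0,0],"yaw":0}]'
python3 - <<'E'
from pose import *
bartop(); look('side')
E
```

```text
clock: 31.42
ee_pos: [0.6306, 0.1719, 0.0693]
ee_rot: [[-0.999, 0.043, -0.0], [0.043, 0.999, -0.0], [0.0, -0.0, -1.0]]
contact_force: [1.0, 0.1, -0.6]
gripper_width: 0.138
gripper_force: 3.6
bartop n 1733 1736 pitch 0.09620985331715286 z at x=.60 0.08716972160711806 F [ 1.0006  0.0853 -0.5638] T [ 0.0119 -0.189   0.0217] tcp [0.6306 0.1719 0.0693]
side 31.475 tcp [0.6307 0.1719 0.0693] F [ 1.9775 -0.462  -0.1358] T [ 0.0095 -0.1585 -0.0027] w 12.198763436177956 3.5485339164733887
bore 0.72 [0.5555 0.1771 0.071 ]
bore 0.57 [ 0.4702 -0.3973  0.014 ]
rest_arm 0.83 [0.5533 0.171  0.0556]
rest_arm 0.78 [ 0.4685 -0.395   0.001 ]
bar 207 mean [0.6059 0.1768 0.0817] dir [-0.9987  0.0236  0.0448] pitch -2.567828456928954 yaw 178.64373412293176
```

Level (0.1°), with the bar top at 87.2 mm against 87 expected, so it is seated. Releasing and rising clear.

```bash
python3 -m handwheel '[{"gripper":13,"delta_pos":[0,0,0],"yaw":0},{"gripper":18,"delta_pos":[0,0,0],"yaw":0},{"gripper":30,"delta_pos":[0,0,0],"yaw":0},{"gripper":40,"delta_pos":[0,0,0],"yaw":0},{"gripper":40,"delta_pos":[0,0,0],"yaw":0},{"gripper":40,"delta_pos":[0,0,-0.3],"yaw":0},{"gripper":40,"delta_pos":[-0.1,0,-0.7],"yaw":0},{"gripper":40,"delta_pos":[-0.2,0,-0.9],"yaw":0},{"gripper":40,"delta_pos":[-0.2,0,-0.9],"yaw":0},{"gripper":40,"delta_pos":[-0.2,0,-0.9],"yaw":0},{"gripper":40,"delta_pos":[0,0,-0.9],"yaw":0},{"gripper":40,"delta_pos":[0,0,-0.9],"yaw":0},{"gripper":40,"delta_pos":[0,0,0],"yaw":0},{"gripper":40,"delta_pos":[0,0,0],"yaw":0}]'
python3 - <<'E'
from pose import *
p=bartop(); q,s=look('side')
a=p['img'][60:320,150:410]; b=q['img'][150:410,120:380]
cv2.imwrite('pics/f8.png',cv2.resize(np.hstack([b,a])[:,:,::-1],None,fx=1.5,fy=1.5,interpolation=cv2.INTER_CUBIC))
E
```

```text
clock: 33.38
ee_pos: [0.6515, 0.1707, 0.2345]
ee_rot: [[-0.999, 0.043, 0.0], [0.043, 0.999, -0.0], [-0.0, -0.0, -1.0]]
contact_force: [0.2, 0.2, -0.9]
gripper_width: 0.468
gripper_force: 0.0
bartop n 605 611 pitch 0.05999080715118115 z at x=.60 0.08684821673923362 F [ 0.1724  0.2247 -0.8591] T [-0.0253  0.0477  0.0565] tcp [0.6515 0.1707 0.2345]
side 33.425 tcp [0.6513 0.1706 0.2339] F [-0.527  -0.7555 -0.417 ] T [ 0.0189 -0.0581  0.0013] w 39.89976391394152 0.0
bore 0.85 [ 0.4692 -0.3966  0.0152]
bore 0.77 [0.556  0.1739 0.0692]
rest_arm 0.92 [ 0.4704 -0.3928 -0.0006]
rest_arm 0.71 [0.5555 0.1778 0.0594]
rest_arm 0.66 [0.6301 0.1742 0.0769]
```

View pics/f8.png

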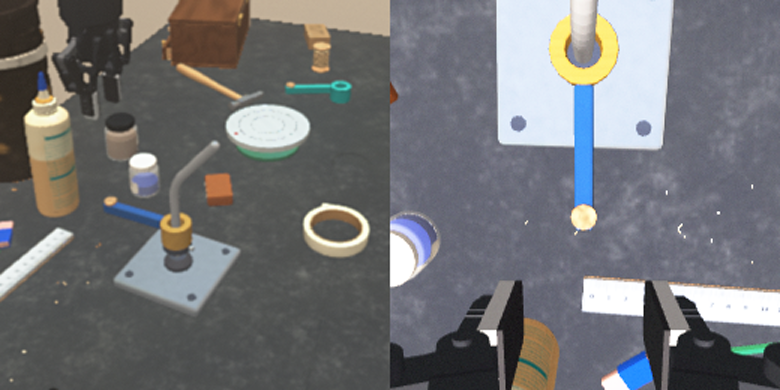

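The boss sits level on the collar (side view (177,232)), the gripper is clear, and everything else is in place. Handing in.

```bash
python3 -c "
from cell import robot
print(robot.hand_in())"
```

```text
the job is handed in; nothing more can be done
None
```

The blue rest arm is threaded down the bent rod and sits level on the stop collar (bar top at 86.8 mm, 87 expected). The gripper has let go and is clear, the bystanders look unmoved, and the job was handed in at about 33 s.

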